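# Close up the pastel chest

### The job

Close up the little wooden pastel chest, working with the fingertips only: push both of its open drawers fully home and swing its standing lid down until it lies fully shut, without letting it slam. Push on their outsides only: do not pinch or hook the drawers or the lid from inside, lift nothing, and leave the other things on the table where they are.

Things in the scene. Friction and masses are not known exactly. Their poses are not given: they have to be found in the camera images.
- chest: low wooden chest fixed to the table, 180 mm in x (deep), 200 mm in y (wide), body 85 mm high (94 mm with the lid shut). Origin: centre of its underside. Its x axis points from the drawer fronts to the plain back, its y axis to the hinge side, z up. Two drawers side by side, low in the side that faces its -x; above them a shallow open tray of pastel sticks, covered by the lid.
- drawer_left (a joint): how far the drawer on the chest's +y half is pulled out towards the chest's -x, m: 0 fully home (firm stop), 0.11 fully out. Starts out; about 1.5 N of friction, no spring, stays where it is left.
- drawer_right (a joint): the same for the drawer on the chest's -y half.
- drawer_left_front (a point): centre of the outer face of the left drawer's front, a plain upright board 88 mm wide and 48 mm high (8 to 56 mm above the table), no handle, 15 mm thick with the light panel on its inner side (drawer_left_inside: not to be touched). Moves with the drawer; home it lies at x -102, y 46.5, z 32 mm in the chest's frame. Axes as the chest's.
- drawer_right_front (a point): the same for the right drawer (inner panel drawer_right_inside); home at x -102, y -46.5, z 32 mm in the chest's frame.
- lid (a joint): opening angle of the lid, rad: 0 shut and level (firm stop), 1.57 upright, 1.95 fully open. Starts standing a little past upright, leaning out over the +y side. The hinge is stiff (about 0.45 N m of friction; lid 0.3 kg): the lid stays at any angle and has to be pushed all the way down.
- lid_hinge (a point): middle of the hinge line, which runs along the chest's x axis; fixed to the chest at x 0, y 100, z 85 mm in its frame. The lid is a flat board, 180 mm along the hinge, 200 mm from hinge to free edge, 9 mm thick; its inner face passes through the hinge line. A light panel (lid_inside, 156 x 160 mm, ending 20 mm short of the free edge) stands 2 mm off the inner face; it is not to be touched.
- lid_edge (a point): middle of the lid's free edge, on its outer face (the top face when shut). Shut, this point is at x 0, y -100, z 94 mm in the chest's frame; it rises and swings over towards +y as the lid opens. The axes turn with the lid: z is the normal of the outer face, y points from the free edge to the hinge.
- brush_pot: white pot of brushes, 72 mm across, 190 mm high over the brushes, loose. Origin: centre of its underside.
- ink_bottle: small glass ink bottle, 52 mm across, 62 mm high, loose. Origin: centre of its underside.
- sanding_block: cork sanding block, 68 x 42 x 28 mm, loose. Origin: centre of its underside.
- palette_knife: palette knife lying flat, 200 mm long along its x, blade up to 70 mm wide, loose. Origin: on its underside.
- frame_weight: grey metal weight, 60 x 50 x 50 mm, loose. Origin: centre of its underside.
- varnish_jar: amber glass jar with a metal cap, 66 mm across, 90 mm high, loose. Origin: centre of its underside.
- tape_roll: roll of paper tape lying flat, 90 mm across, 24 mm high, loose. Origin: centre of its underside.

How it is judged:
By the outcome, as a careful person would: the job done as asked, in the order asked, and still so for the second after the job is handed in, with the robot touching nothing.
It also fails if it takes over 64 s, if anything falls off the work surface, if the arm or the gripper's body presses on something with over 40 N, if the wrist force passes 120 N, or if a joint passes its speed limit or range.

### The arm

A 6-joint arm with a two-finger parallel gripper is mounted at the origin on the work surface. World frame = base frame: x ahead of the robot, y to its left, z up, the work surface at z = 0. Lengths are in mm, angles in rad, forces in N, time in s.
With the tool pointing down it reaches from about 350 to 775 mm from the base axis. Payload 5.5 kg.
Tool frame: the origin (TCP) lies at the very end of the fingers, on their centre line; the grasp point (between the pads) lies 19 mm behind it; z points along the fingers, y is the line along which they close (so a half turn about z gives the same grasp; the last joint's range is limited). The gripper opens to 85 mm and grips with 20 to 120 N. Pads are 22 mm wide; open, the fingers measure 114 mm over their backs; the gripper's body (76 mm by 85 mm) begins 54 mm behind the grasp point. The pads swing forward as they close: fully open they stand 13 mm farther back than shut.
Start: joints at [1.017, 0.313, 0.046, 1.304, 0, 1.431], TCP at [231.231, 526.502, 231.323] pointing down, gripper open.
Joint ranges: [-2.76, 2.76], [-0.86, 1.69], [-1.03, 1.26], [-2.2, 2.34], [-1.47, 1.5], [-3.14, 3.14]. Speed limits (rad/s): [2.57, 2.57, 3.14, 3.14, 3.14, 3.14].

### API

Orientations are given as a 3x3 rotation matrix whose columns are the frame's x, y, z axes.
In Python, from station import sensors, snapshot, robot gives the robot as it stands.
- The arm moves only by the tool jog_arm, never from a script. Its argument "steps" is one flat list of numbers, 6 for each row, row after row: the shift along the tool's x, y, z scaled (see below), then the turn, a rotation vector about the tool's x, y, z scaled (see below). In form: [tx, ty, tz, rx, ry, rz, tx, ty, tz, rx, ry, rz, ...]. A call has 1 to 8 rows; each row is the pose to reach, as a shift and turn from the pose commanded when the call began, along the tool's axes at that moment, turning the shorter way round; what a row does not reach only later rows make up. The controller multiplies each number of a shift by 250 mm and each number of a turn by 360 degrees. A row lasts 1/12 s, in which the tool goes at most 41.7 mm and 7.16 degrees, less where a joint would pass 70% of its speed; a pose out of reach is approached as far as the arm can. A call with a number of a shift or a turn outside -1 to 1 is refused whole. A call with a gripper value outside its range is refused whole. "fingers" is the opening, from 0 (shut) to 1 (fully open), set as the call begins (left out, the last holds). The fingers move at their own pace and stop on an object; "force" is the grip in N (left out, the last holds). Time passes only in rows, so rows that repeat a pose let the fingers close. It gives the time, the measured TCP pose, the force, the opening and the grip force at its end, in the units of the state.
- sensors.sense(): the state, without advancing time (a new reading comes with each control period).
- snapshot(name): name is "scene" or "top" or "wrist"; returns a dict with "image" (420x560x3 uint8, red, green, blue), "fx", "fy", "cx", "cy" (pixels), "rvec" (rotation vector, rad) and "tvec" (3), from world to camera coordinates, as OpenCV has them; the wrist camera has in their place "mount" (4x4, takes a point from camera to tool coordinates, whose origin is the TCP and whose axes are the flange's). Camera axes: x right, y down, z forward; pixel columns grow to the right and rows downward; lengths in mm; the calibration is good to about 2 mm. A picture is of the moment at which its call begins: read the wrist's pose just before it. There is no depth.
- robot.hand_in(): hands the job in; it is judged then, once.
The state is a dict: "clock": time; "q": joint angles; "dq": joint speeds; "effort": joint torques, N m; "tcp_pos": TCP position; "tcp_rot": TCP orientation; "contact_force": force on the tool from outside, world axes, zero at the start; "ft_torque": the same for the moment, N m; "finger_gap": finger opening in mm; "grasp_force": force on a finger pad.
Only numpy, scipy, OpenCV 4.12 (cv2) and the standard library are available. Lean on these libraries where they do the work, as an engineer would, in place of code of your own. Each camera call takes 0.05 s, during which the arm holds its last target. There are 200 camera calls.

## Working session

There is one attempt and no reset: what is moved stays moved. The work goes in short steps, Python scripts to look and compute and a tool call to move; the robot and the scene stay as the last step left them, time stands still between calls to the robot, and variables do not carry over. Pictures are saved under pics/ and viewed, at most 10 in all, crops included, and the job is handed in when it is done.

Besides the shell and the picture viewer there is one more tool, called after ">>>" by a JSON object that holds its "api" and its "payload", one argument or row to a line. jog_arm: Moves the arm, as the interface text tells. Its arguments: {"type":"object","properties":{"steps":{"type":"array","items":{"type":"number"}},"fingers":{"type":"number"},"force":{"type":"number"}},"required":["steps"]}

```bash
mkdir -p pics; ls; python3 - <<'E'
from station import sensors,snapshot
import cv2,numpy as np
s=sensors.sense();print(s['clock'],s['tcp_pos'],np.round(s['tcp_rot'],3).tolist(),s['finger_gap'])
for n in('scene','top'):
    d=snapshot(n);cv2.imwrite(f'pics/{n}0.png',d['image'][:,:,::-1])
    R=cv2.Rodrigues(np.array(d['rvec'],float))[0];print(n,d['fx'],d['cx'],d['cy'],(-R.T@np.ravel(d['tvec'])).round(),R.round(2).tolist())
E
```

```text
pics
0.0 [230.96032253 526.02695535 230.39507314] [[-0.916, 0.402, -0.001], [0.402, 0.916, -0.002], [0.0, -0.002, -1.0]] 85.49423285513483
scene 393.4271021443613 281.3150007846734 210.82718198073334 [1037. -112.  740.] [[0.41, 0.91, -0.0], [0.75, -0.34, -0.57], [-0.52, 0.23, -0.82]]
top 395.54163013920976 281.53215150348643 212.7931911490966 [ 441.   77. 1049.] [[0.03, -1.0, 0.01], [-0.99, -0.03, -0.15], [0.15, -0.01, -0.99]]
```

View pics/scene0.png

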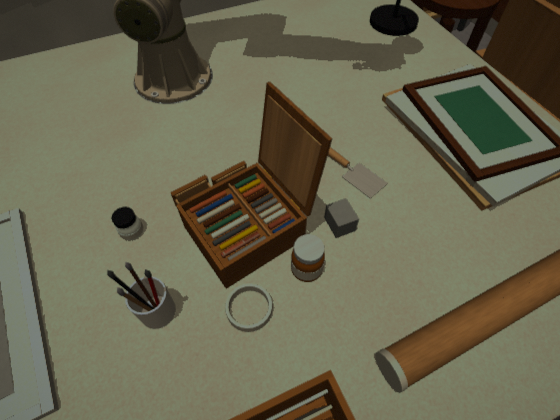

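View pics/top0.png

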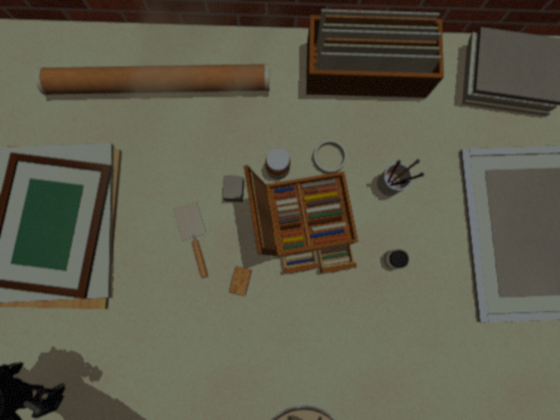

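The scene view shows the chest (centre around 245,220) with its lid standing and its drawers facing the robot. In the top view the tray spans (268-355,175-250), with drawers at (298,263) and (337,259), the lid at (262,210), the block at (240,280), the weight at (233,188) and the jar at (277,162). I'll zoom in for the corners.

```bash
python3 - <<'E'
import cv2
a=cv2.imread('pics/top0.png');b=cv2.imread('pics/scene0.png')
f=lambda c:cv2.convertScaleAbs(cv2.resize(c,None,fx=5,fy=5,interpolation=3),alpha=1.6,beta=10)
cv2.imwrite('pics/topc.png',f(a[160:280,220:375])) 
cv2.imwrite('pics/scc.png',f(b[80:200,165:320]))
E
```

```text
(no output)
```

View pics/topc.png

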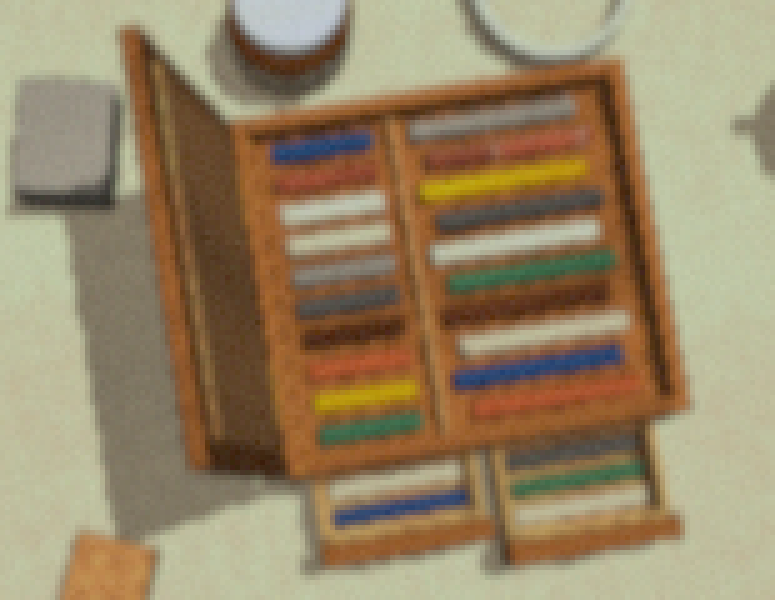

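```bash
cat > h.py <<'E'
import numpy as np,cv2
from station import sensors,snapshot
def cast(d,p,z):
    R=cv2.Rodrigues(np.array(d['rvec'],float))[0];t=np.ravel(d['tvec'])
    c=-R.T@t;r=R.T@np.array([(p[0]-d['cx'])/d['fx'],(p[1]-d['cy'])/d['fy'],1])
    return c+r*(z-c[2])/r[2]
E
python3 - <<'E'
from h import *
d=snapshot('top')
C=lambda u,v,z:cast(d,(u/5+220-.4,v/5+160-.4),z).round(1)
P={k:C(*v) for k,v in dict(RN=(688,408,85),RF=(622,62,85),LN=(290,476,85),LF=(235,125,85),dLl=(322,568,56),dLr=(490,540,56),dRl=(508,562,56),dRr=(682,532,56),dLl2=(320,545,56),dRr2=(680,515,56),lidF=(125,30,281),lidN=(192,468,281),blk=(75,540,28),blk2=(155,550,28),wt=(65,140,50),jar=(290,0,90)).items()}
for k,v in P.items():print(k,v)
a=P['RF']-P['RN'];b=P['LN']-P['RN'];c=P['lidF']-P['lidN'];e=P['LF']-P['LN']
for v in(a,b,c,e):print(np.linalg.norm(v),np.degrees(np.arctan2(v[1],v[0])))
ctr=(P['RF']+P['LN'])/2;print(ctr)
E
```

```text
RN [ 523.4 -117.7   85. ]
RF [696.4 -85.   85. ]
LN [485.1  75.9  85. ]
LF [658.5 108.1  85. ]
dLl [441.5  58.7  56. ]
dLr [457.4 -24.5  56. ]
dRl [446.8 -33.6  56. ]
dRr [ 463.9 -120.3   56. ]
dLl2 [452.7  60.   56. ]
dRr2 [ 472.3 -119.4   56. ]
lidF [651.7 146.9 281. ]
lidN [478.1 114.  281. ]
blk [452.3 184.7  28. ]
blk2 [448.4 143.7  28. ]
wt [656.  196.5  50. ]
jar [722.1  82.4  90. ]
176.0633124759386 10.703616792397506
197.35209651787338 101.19036478812777
176.69003933442318 10.731206908412451
176.36439549977197 10.519871713656016
[590.75  -4.55  85.  ]
```

View pics/scc.png

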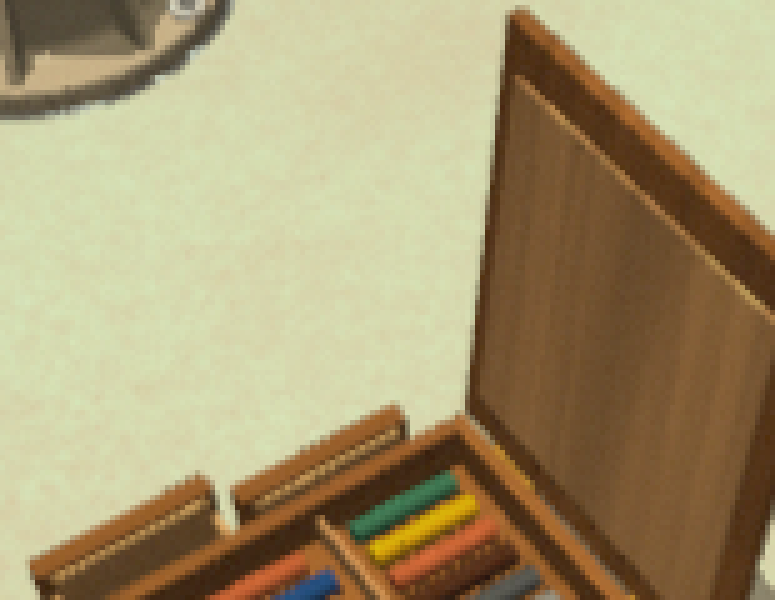

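Chest: yaw about 10.7°, centre about (591,-4). The drawers are about 33 mm (left) and 44 mm (right) out, and the lid is about 8° past upright. I'll push with closed fingers, tool pointing down and aligned to the chest.

```bash
cat >> h.py <<'E'
YAW=np.radians(10.7);O=np.array([591,-4,0.]);
ex=np.array([np.cos(YAW),np.sin(YAW),0]);ey=np.array([-ex[1],ex[0],0])
Rt=np.column_stack([-ex,ey,[0,0,-1]])
def W(x,y,z):return O+x*ex+y*ey+[0,0,z]
def toC(p):return np.array([(p-O)@ex,(p-O)@ey,p[2]])
def go(*c):
    "tool shift/turn units from measured pose to chest-frame points"
    from scipy.spatial.transform import Rotation as Ro
    s=sensors.sense();R=np.array(s['tcp_rot']);p=np.array(s['tcp_pos'])
    rv=Ro.from_matrix(R.T@Rt).as_rotvec()/(2*np.pi)
    print('t',s['clock'],'chest',toC(p).round(1),'F',np.round(s['contact_force'],1),'turn',rv.round(4))
    for q in c:print(q,(R.T@(W(*q)-p)/250).round(4))
E
python3 - <<'E'
from h import *
go((-200,-40,140),(-230,180,200))
E
```

```text
t 0.15 chest [-255.3  587.7  230.6] F [-1.  -0.  -0.5] turn [-0.0002 -0.0001 -0.0956]
(-200, -40, 140) [-1.6015 -1.9461  0.3649]
(-230, 180, 200) [-1.0052 -1.2882  0.1241]
```

>>> {"api": "jog_arm", "payload": {
  "steps": [-0.8, -0.97, 0.12, 0, 0, -0.0956, -0.8, -0.97, 0.12, 0, 0, -0.0956, -0.8, -0.97, 0.12, 0, 0, -0.0956, -0.8, -0.97, 0.12, 0, 0, -0.0956, -0.8, -0.97, 0.12, 0, 0, -0.0956, -0.8, -0.97, 0.12, 0, 0, -0.0956, -0.8, -0.97, 0.12, 0, 0, -0.0956, -0.8, -0.97, 0.12, 0, 0, -0.0956],
  "fingers": 0
}}

```text
clock: 0.82
tcp_pos: [316.6, 221.9, 200.9]
tcp_rot: [[-0.983, -0.186, -0.0], [-0.186, 0.983, -0.0], [0.0, -0.0, -1.0]]
contact_force: [0.6, -0.2, 0.3]
finger_gap: -0.2
grasp_force: 0.0
```

```bash
python3 -c "
from h import *
go((-200,-44,140))"
```

```text
t 0.8167 chest [-227.7  272.9  200.9] F [ 0.6 -0.2  0.3] turn [-0.0001 -0.      0.0001]
(-200, -44, 140) [-0.1105 -1.2676  0.2441]
```

>>> {"api": "jog_arm", "payload": {
  "steps": [-0.1, -0.94, 0.24, 0, 0, 0, -0.1, -0.94, 0.24, 0, 0, 0, -0.1, -0.94, 0.24, 0, 0, 0, -0.1, -0.94, 0.24, 0, 0, 0, -0.1, -0.94, 0.24, 0, 0, 0, -0.1, -0.94, 0.24, 0, 0, 0, -0.1, -0.94, 0.24, 0, 0, 0, -0.1, -0.94, 0.24, 0, 0, 0]
}}

```text
clock: 1.48
tcp_pos: [384.9, -3.9, 140.7]
tcp_rot: [[-0.983, -0.181, -0.001], [-0.181, 0.983, 0.001], [0.001, 0.001, -1.0]]
contact_force: [-0.3, 1.1, 0.5]
finger_gap: 0.1
grasp_force: 0.0
```

>>> {"api": "jog_arm", "payload": {
  "steps": [0, 0, 0.1, 0, 0, 0, 0, 0, 0.2, 0, 0, 0, 0, 0, 0.3, 0, 0, 0, 0, 0, 0.4, 0, 0, 0, 0, 0, 0.41, 0, 0, 0, 0, 0, 0.41, 0, 0, 0]
}}

```text
clock: 1.98
tcp_pos: [383.3, -0.9, 38.0]
tcp_rot: [[-0.982, -0.188, -0.004], [-0.188, 0.982, 0.001], [0.003, 0.002, -1.0]]
contact_force: [-0.8, -0.7, 0.7]
finger_gap: -0.0
grasp_force: 0.0
```

```bash
python3 -c "
from h import *
go((-124,36,37))
d=snapshot('top');cv2.imwrite('pics/t1.png',cv2.resize(d['image'][140:300,200:400,::-1],None,fx=4,fy=3.75))
d=snapshot('wrist');cv2.imwrite('pics/w1.png',d['image'][:,:,::-1])"
```

```text
t 1.9833 chest [-203.6   41.7   38. ] F [-0.8 -0.7  0.7] turn [ 0.0003 -0.0005  0.0003]
(-124, 36, 37) [-0.3182 -0.0233  0.0031]
```

View pics/t1.png

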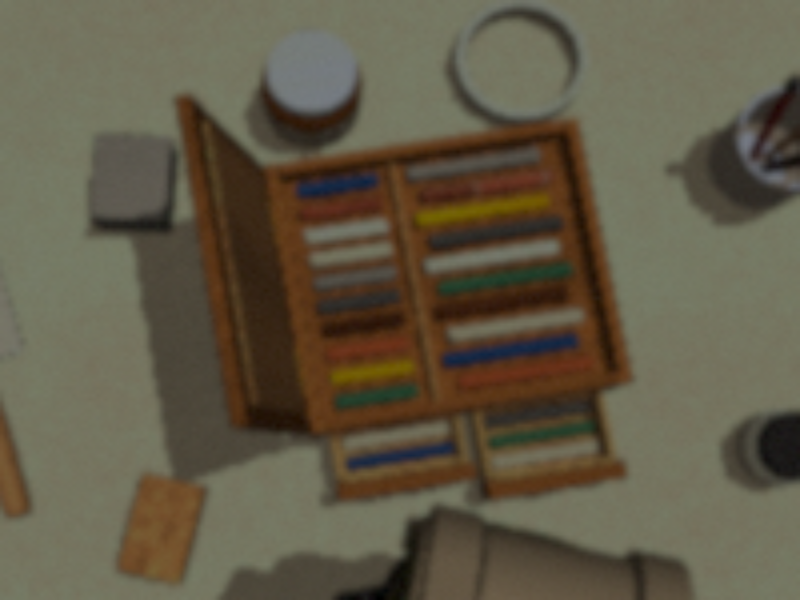

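The view shows the fingers in front of the left drawer, clear of everything, with nothing else moved. Pushing the left drawer.

>>> {"api": "jog_arm", "payload": {
  "steps": [-0.1, -0.03, 0, 0, 0, 0, -0.18, -0.03, 0, 0, 0, 0, -0.21, -0.03, 0, 0, 0, 0, -0.235, -0.03, 0, 0, 0, 0, -0.26, -0.03, 0, 0, 0, 0, -0.285, -0.03, 0, 0, 0, 0, -0.31, -0.03, 0, 0, 0, 0, -0.33, -0.03, 0, 0, 0, 0]
}}

```text
clock: 2.75
tcp_pos: [467.4, 6.1, 38.8]
tcp_rot: [[-0.983, -0.186, -0.001], [-0.186, 0.983, 0.001], [0.0, 0.001, -1.0]]
contact_force: [-2.5, -0.3, 1.2]
finger_gap: 0.0
grasp_force: 0.9
```

>>> {"api": "jog_arm", "payload": {
  "steps": [-0.012, 0, 0, 0, 0, 0, -0.012, 0, 0, 0, 0, 0]
}}

```text
clock: 2.92
tcp_pos: [471.1, 6.4, 38.7]
tcp_rot: [[-0.983, -0.186, 0.0], [-0.186, 0.983, 0.0], [-0.0, 0.0, -1.0]]
contact_force: [0.0, 0.5, -0.9]
finger_gap: -0.1
grasp_force: 0.0
```

```bash
python3 -c "
from h import *
go((-113,36,37))"
```

```text
t 2.9167 chest [-115.9   32.5   38.7] F [ 0.   0.5 -0.9] turn [0.     0.0001 0.0001]
(-113, 36, 37) [-0.0115  0.0139  0.0069]
```

>>> {"api": "jog_arm", "payload": {
  "steps": [-0.005, 0, 0, 0, 0, 0, -0.01, 0, 0, 0, 0, 0, -0.015, 0, 0, 0, 0, 0, -0.015, 0, 0, 0, 0, 0]
}}

```text
clock: 3.25
tcp_pos: [474.1, 7.0, 38.7]
tcp_rot: [[-0.983, -0.186, -0.0], [-0.186, 0.983, 0.0], [0.0, 0.0, -1.0]]
contact_force: [-1.3, -0.1, 0.4]
finger_gap: -0.1
grasp_force: 0.5
```

>>> {"api": "jog_arm", "payload": {
  "steps": [-0.005, 0, 0, 0, 0, 0, -0.01, 0, 0, 0, 0, 0, -0.01, 0, 0, 0, 0, 0]
}}

```text
clock: 3.5
tcp_pos: [474.1, 7.1, 38.5]
tcp_rot: [[-0.983, -0.185, -0.005], [-0.185, 0.983, -0.001], [0.005, -0.0, -1.0]]
contact_force: [-8.2, -2.2, 6.1]
finger_gap: 0.1
grasp_force: 3.9
```

Left drawer is home: it stopped at the predicted position and the force is rising. Back off and shift to the right drawer.

>>> {"api": "jog_arm", "payload": {
  "steps": [0.05, 0, 0, 0, 0, 0, 0.2, 0, 0, 0, 0, 0, 0.34, 0, 0, 0, 0, 0, 0.34, -0.14, 0, 0, 0, 0, 0.34, -0.28, 0, 0, 0, 0, 0.34, -0.31, 0, 0, 0, 0, 0.3, -0.31, 0, 0, 0, 0, 0.27, -0.31, 0, 0, 0, 0]
}}

```text
clock: 4.17
tcp_pos: [426.0, -81.6, 39.1]
tcp_rot: [[-0.983, -0.184, 0.001], [-0.184, 0.983, 0.0], [-0.001, -0.0, -1.0]]
contact_force: [-0.3, 0.0, 0.8]
finger_gap: -0.1
grasp_force: 0.0
```

```bash
python3 -c "
from h import *
go((-158,-46,38),(-113,-46,38))"
```

```text
t 4.1667 chest [-176.6  -45.7   39.1] F [-0.3  0.   0.8] turn [-0.      0.0002 -0.0003]
(-158, -46, 38) [-0.0743 -0.0012  0.0044]
(-113, -46, 38) [-0.2543 -0.0009  0.0047]
```

>>> {"api": "jog_arm", "payload": {
  "steps": [-0.05, 0, 0, 0, 0, 0, -0.08, 0, 0, 0, 0, 0, -0.105, 0, 0, 0, 0, 0, -0.13, 0, 0, 0, 0, 0, -0.155, 0, 0, 0, 0, 0, -0.18, 0, 0, 0, 0, 0, -0.205, 0, 0, 0, 0, 0, -0.225, 0, 0, 0, 0, 0]
}}

```text
clock: 4.83
tcp_pos: [480.2, -70.2, 38.6]
tcp_rot: [[-0.983, -0.186, -0.001], [-0.186, 0.983, 0.001], [0.0, 0.001, -1.0]]
contact_force: [-2.2, 0.5, 0.3]
finger_gap: -0.2
grasp_force: 0.9
```

>>> {"api": "jog_arm", "payload": {
  "steps": [-0.007, 0, 0, 0, 0, 0, -0.014, 0, 0, 0, 0, 0, -0.02, 0, 0, 0, 0, 0, -0.025, 0, 0, 0, 0, 0, -0.025, 0, 0, 0, 0, 0]
}}

```text
clock: 5.25
tcp_pos: [486.2, -69.7, 38.8]
tcp_rot: [[-0.983, -0.186, 0.0], [-0.186, 0.983, 0.0], [-0.0, 0.0, -1.0]]
contact_force: [-2.0, 0.5, -0.1]
finger_gap: -0.3
grasp_force: 0.5
```

>>> {"api": "jog_arm", "payload": {
  "steps": [-0.005, 0, 0, 0, 0, 0, -0.01, 0, 0, 0, 0, 0, -0.01, 0, 0, 0, 0, 0]
}}

```text
clock: 5.5
tcp_pos: [488.8, -69.2, 38.8]
tcp_rot: [[-0.983, -0.186, 0.0], [-0.186, 0.983, 0.0], [-0.0, -0.0, -1.0]]
contact_force: [-0.4, 0.9, -0.4]
finger_gap: -0.2
grasp_force: 0.5
```

```bash
python3 -c "
from h import *
go((-113,-46,38))"
```

```text
t 5.5 chest [-112.6  -45.1   38.8] F [-0.4  0.9 -0.4] turn [-0.  0. -0.]
(-113, -46, 38) [ 0.0017 -0.0035  0.0032]
```

>>> {"api": "jog_arm", "payload": {
  "steps": [-0.005, 0, 0, 0, 0, 0, -0.01, 0, 0, 0, 0, 0, -0.01, 0, 0, 0, 0, 0]
}}

```text
clock: 5.75
tcp_pos: [489.1, -69.1, 38.7]
tcp_rot: [[-0.983, -0.185, -0.004], [-0.185, 0.983, -0.001], [0.004, -0.001, -1.0]]
contact_force: [-7.0, -2.0, 5.2]
finger_gap: 0.6
grasp_force: 3.8
```

Right drawer is home too. Retreat, rise, and go round to the lid's outer side.

>>> {"api": "jog_arm", "payload": {
  "steps": [0.05, 0, 0, 0, 0, 0, 0.2, 0, 0, 0, 0, 0, 0.36, 0, 0, 0, 0, 0, 0.38, 0, -0.15, 0, 0, 0, 0.38, 0, -0.3, 0, 0, 0, 0.38, 0, -0.46, 0, 0, 0, 0.38, 0, -0.62, 0, 0, 0, 0.38, 0.1, -0.75, 0, 0, 0]
}}

```text
clock: 6.42
tcp_pos: [395.5, -64.5, 229.9]
tcp_rot: [[-0.983, -0.182, 0.006], [-0.182, 0.983, -0.003], [-0.005, -0.004, -1.0]]
contact_force: [2.9, -1.1, -0.8]
finger_gap: 0.1
grasp_force: 0.0
```

>>> {"api": "jog_arm", "payload": {
  "steps": [0, 0.95, -0.1, 0, 0, 0, 0, 0.95, -0.1, 0, 0, 0, 0, 0.95, -0.1, 0, 0, 0, 0, 0.95, -0.1, 0, 0, 0, 0, 0.95, -0.1, 0, 0, 0, 0, 0.95, -0.1, 0, 0, 0, 0, 0.95, -0.1, 0, 0, 0]
}}

```text
clock: 7.0
tcp_pos: [348.6, 176.3, 252.7]
tcp_rot: [[-0.981, -0.193, 0.003], [-0.193, 0.981, 0.003], [-0.004, 0.002, -1.0]]
contact_force: [0.6, -0.7, -0.5]
finger_gap: -0.2
grasp_force: 0.0
```

```bash
python3 -c "
from h import *
go((-200,200,260),(0,190,260))"
```

```text
t 7.0 chest [-204.7  222.1  252.7] F [ 0.6 -0.7 -0.5] turn [0.0004 0.0006 0.0011]
(-200, 200, 260) [-0.0182 -0.0885 -0.0295]
(0, 190, 260) [-0.8179 -0.1343 -0.0265]
```

>>> {"api": "jog_arm", "payload": {
  "steps": [-0.2, -0.1, -0.03, 0, 0, 0, -0.4, -0.1, -0.03, 0, 0, 0, -0.6, -0.1, -0.03, 0, 0, 0, -0.75, -0.1, -0.03, 0, 0, 0, -0.8, -0.1, -0.03, 0, 0, 0, -0.81, -0.11, -0.03, 0, 0, 0, -0.81, -0.12, -0.03, 0, 0, 0]
}}

```text
clock: 7.58
tcp_pos: [555.6, 179.3, 256.9]
tcp_rot: [[-0.983, -0.185, -0.001], [-0.185, 0.983, -0.0], [0.002, -0.0, -1.0]]
contact_force: [-0.1, -1.2, 0.3]
finger_gap: -0.1
grasp_force: 0.0
```

```bash
python3 -c "
from h import *
go((0,154,260))
d=snapshot('top');a=d['image'][140:300,200:400,::-1]
e=snapshot('scene')['image'][60:280,160:360,::-1]
cv2.imwrite('pics/t2.png',np.hstack([cv2.resize(a,(400,400)),cv2.resize(e,(400,400))]))"
```

```text
t 7.5833 chest [ -0.7 186.6 256.9] F [-0.1 -1.2  0.3] turn [-0.     -0.0002 -0.0001]
(0, 154, 260) [-0.003  -0.1305 -0.0125]
```

View pics/t2.png

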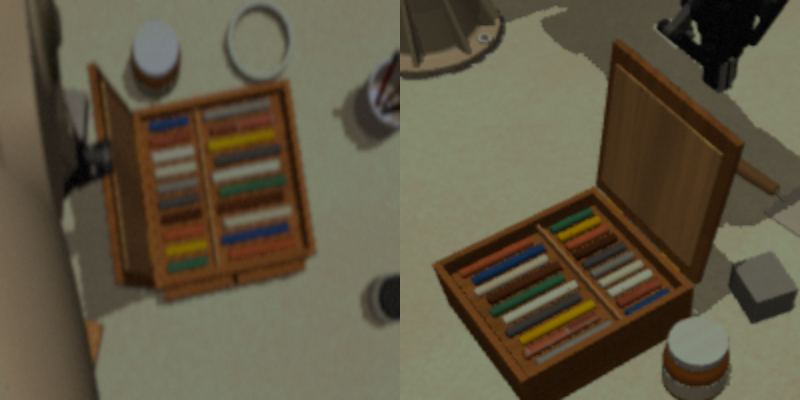

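Both drawers now show flush with the chest front. The fingers stand behind the lid's outer face, with the gripper body above its edge. Start pushing slowly.

>>> {"api": "jog_arm", "payload": {
  "steps": [0, -0.04, 0, 0, 0, 0, 0, -0.08, 0, 0, 0, 0, 0, -0.11, 0, 0, 0, 0, 0, -0.13, 0, 0, 0, 0, 0, -0.15, 0, 0, 0, 0, 0, -0.17, 0, 0, 0, 0, 0, -0.19, 0, 0, 0, 0, 0, -0.2, 0, 0, 0, 0]
}}

```text
clock: 8.35
tcp_pos: [562.9, 130.2, 259.2]
tcp_rot: [[-0.983, -0.186, 0.001], [-0.186, 0.983, 0.0], [-0.001, 0.0, -1.0]]
contact_force: [-0.6, 4.0, 2.5]
finger_gap: 0.2
grasp_force: 1.4
```

```bash
python3 -c "
from h import *
T=[(0,100-175*np.cos(t)+9*np.sin(t)+14.5,85+175*np.sin(t)+9*np.cos(t)) for t in np.radians(range(90,-1,-6))]
go(*[tuple(np.round(q,1)) for q in T])"
```

```text
t 8.35 chest [ -2.7 137.1 259.2] F [-0.6  4.   2.5] turn [0.     0.0001 0.    ]
(np.float64(0.0), np.float64(123.5), np.float64(260.0)) [-0.0108 -0.0544 -0.0034]
(np.float64(0.0), np.float64(105.2), np.float64(260.0)) [-0.0108 -0.1276 -0.0034]
(np.float64(0.0), np.float64(86.9), np.float64(258.0)) [-0.0108 -0.2008  0.0046]
(np.float64(0.0), np.float64(69.0), np.float64(254.2)) [-0.0108 -0.2724  0.0198]
(np.float64(0.0), np.float64(51.5), np.float64(248.5)) [-0.0108 -0.3424  0.0425]
(np.float64(0.0), np.float64(34.8), np.float64(241.1)) [-0.0107 -0.4092  0.0721]
(np.float64(0.0), np.float64(18.9), np.float64(231.9)) [-0.0107 -0.4729  0.1089]
(np.float64(0.0), np.float64(4.1), np.float64(221.1)) [-0.0107 -0.5321  0.1521]
(np.float64(0.0), np.float64(-9.5), np.float64(208.8)) [-0.0106 -0.5865  0.2013]
(np.float64(0.0), np.float64(-21.8), np.float64(195.1)) [-0.0106 -0.6357  0.2561]
(np.float64(0.0), np.float64(-32.6), np.float64(180.3)) [-0.0105 -0.6789  0.3153]
(np.float64(0.0), np.float64(-41.7), np.float64(164.4)) [-0.0105 -0.7153  0.3788]
(np.float64(0.0), np.float64(-49.2), np.float64(147.6)) [-0.0104 -0.7453  0.446 ]
(np.float64(0.0), np.float64(-54.8), np.float64(130.2)) [-0.0104 -0.7678  0.5156]
(np.float64(0.0), np.float64(-58.6), np.float64(112.2)) [-0.0103 -0.783   0.5876]
(np.float64(0.0), np.float64(-60.5), np.float64(94.0)) [-0.0103 -0.7906  0.6604]
```

>>> {"api": "jog_arm", "payload": {
  "steps": [0, -0.025, 0, 0, 0, 0, 0, -0.05, 0, 0, 0, 0, 0, -0.075, -0.002, 0, 0, 0, 0, -0.1, -0.002, 0, 0, 0, 0, -0.125, -0.002, 0, 0, 0, 0, -0.15, 0, 0, 0, 0, 0, -0.175, 0.002, 0, 0, 0, 0, -0.2, 0.005, 0, 0, 0]
}}

```text
clock: 9.02
tcp_pos: [572.2, 80.8, 257.3]
tcp_rot: [[-0.983, -0.186, -0.0], [-0.186, 0.983, 0.0], [0.0, 0.0, -1.0]]
contact_force: [1.0, 3.7, -1.1]
finger_gap: 0.1
grasp_force: 1.2
```

>>> {"api": "jog_arm", "payload": {
  "steps": [0, -0.024, 0.005, 0, 0, 0, 0, -0.048, 0.01, 0, 0, 0, 0, -0.072, 0.015, 0, 0, 0, 0, -0.096, 0.022, 0, 0, 0, 0, -0.12, 0.03, 0, 0, 0, 0, -0.142, 0.038, 0, 0, 0, 0, -0.165, 0.047, 0, 0, 0, 0, -0.187, 0.057, 0, 0, 0]
}}

```text
clock: 9.68
tcp_pos: [580.7, 34.8, 243.2]
tcp_rot: [[-0.983, -0.186, -0.0], [-0.186, 0.983, -0.0], [0.0, -0.0, -1.0]]
contact_force: [0.2, 1.0, 1.9]
finger_gap: -0.1
grasp_force: 1.0
```

```bash
python3 -c "
from h import *
go((0,18.9,231.9),(0,-9.5,208.8),(0,-32.6,180.3))"
```

```text
t 9.6833 chest [ -3.   40.1 243.2] F [0.2 1.  1.9] turn [-0. -0. -0.]
(0, 18.9, 231.9) [-0.0119 -0.0846  0.0452]
(0, -9.5, 208.8) [-0.0119 -0.1982  0.1376]
(0, -32.6, 180.3) [-0.0119 -0.2906  0.2517]
```

>>> {"api": "jog_arm", "payload": {
  "steps": [0, -0.022, 0.011, 0, 0, 0, 0, -0.044, 0.022, 0, 0, 0, 0, -0.066, 0.034, 0, 0, 0, 0, -0.087, 0.047, 0, 0, 0, 0, -0.108, 0.062, 0, 0, 0, 0, -0.128, 0.077, 0, 0, 0, 0, -0.147, 0.092, 0, 0, 0, 0, -0.166, 0.109, 0, 0, 0]
}}

```text
clock: 10.35
tcp_pos: [588.5, -5.8, 215.7]
tcp_rot: [[-0.983, -0.186, 0.0], [-0.186, 0.983, -0.0], [-0.0, -0.0, -1.0]]
contact_force: [-0.1, 0.5, 2.5]
finger_gap: 0.1
grasp_force: 0.9
```

```bash
python3 -c "
from h import *
go((0,-9.5,208.8),(0,-21.8,195.1),(0,-32.6,180.3),(0,-41.7,164.4),(0,-49.2,147.6),(0,-54.8,130.2))"
```

```text
t 10.35 chest [ -2.8  -1.3 215.7] F [-0.1  0.5  2.5] turn [-0.  0.  0.]
(0, -9.5, 208.8) [-0.0111 -0.0328  0.0276]
(0, -21.8, 195.1) [-0.0111 -0.082   0.0824]
(0, -32.6, 180.3) [-0.0111 -0.1252  0.1416]
(0, -41.7, 164.4) [-0.0111 -0.1616  0.2052]
(0, -49.2, 147.6) [-0.0111 -0.1916  0.2724]
(0, -54.8, 130.2) [-0.0111 -0.214   0.342 ]
```

>>> {"api": "jog_arm", "payload": {
  "steps": [0, -0.017, 0.014, 0, 0, 0, 0, -0.033, 0.028, 0, 0, 0, 0, -0.05, 0.046, 0, 0, 0, 0, -0.066, 0.064, 0, 0, 0, 0, -0.082, 0.082, 0, 0, 0, 0, -0.097, 0.102, 0, 0, 0, 0, -0.111, 0.122, 0, 0, 0, 0, -0.125, 0.142, 0, 0, 0]
}}

```text
clock: 11.02
tcp_pos: [594.2, -36.3, 180.0]
tcp_rot: [[-0.983, -0.186, -0.0], [-0.186, 0.983, -0.0], [0.0, -0.0, -1.0]]
contact_force: [1.1, -0.2, 2.5]
finger_gap: 0.1
grasp_force: 0.7
```

>>> {"api": "jog_arm", "payload": {
  "steps": [0, -0.012, 0.021, 0, 0, 0, 0, -0.024, 0.042, 0, 0, 0, 0, -0.036, 0.064, 0, 0, 0, 0, -0.046, 0.086, 0, 0, 0, 0, -0.056, 0.108, 0, 0, 0, 0, -0.066, 0.131, 0, 0, 0, 0, -0.074, 0.154, 0, 0, 0, 0, -0.081, 0.177, 0, 0, 0]
}}

```text
clock: 11.68
tcp_pos: [598.0, -56.1, 135.7]
tcp_rot: [[-0.983, -0.186, -0.0], [-0.186, 0.983, -0.0], [0.0, -0.0, -1.0]]
contact_force: [1.0, -1.1, 0.8]
finger_gap: -0.3
grasp_force: 0.6
```

```bash
python3 -c "
from h import *
go((0,-49.2,147.6),(0,-54.8,130.2),(0,-58.6,112.2),(0,-60.5,94))"
```

```text
t 11.6833 chest [ -2.8 -52.5 135.7] F [ 1.  -1.1  0.8] turn [-0. -0.  0.]
(0, -49.2, 147.6) [-0.0112  0.0132 -0.0478]
(0, -54.8, 130.2) [-0.0112 -0.0092  0.0218]
(0, -58.6, 112.2) [-0.0112 -0.0244  0.0938]
(0, -60.5, 94) [-0.0112 -0.032   0.1666]
```

Slow down for the last 42 mm.

>>> {"api": "jog_arm", "payload": {
  "steps": [0, -0.006, 0.017, 0, 0, 0, 0, -0.011, 0.034, 0, 0, 0, 0, -0.015, 0.051, 0, 0, 0, 0, -0.019, 0.068, 0, 0, 0, 0, -0.022, 0.085, 0, 0, 0, 0, -0.025, 0.1, 0, 0, 0, 0, -0.028, 0.115, 0, 0, 0, 0, -0.03, 0.128, 0, 0, 0]
}}

```text
clock: 12.35
tcp_pos: [599.2, -63.0, 103.8]
tcp_rot: [[-0.983, -0.186, -0.0], [-0.186, 0.983, 0.0], [0.0, 0.001, -1.0]]
contact_force: [-0.3, 0.5, 0.3]
finger_gap: 0.2
grasp_force: 0.5
```

>>> {"api": "jog_arm", "payload": {
  "steps": [0, 0, 0.008, 0, 0, 0, 0, 0, 0.016, 0, 0, 0, 0, 0, 0.022, 0, 0, 0, 0, 0, 0.028, 0, 0, 0, 0, 0, 0.032, 0, 0, 0, 0, 0, 0.036, 0, 0, 0, 0, 0, 0.036, 0, 0, 0]
}}

```text
clock: 12.93
tcp_pos: [599.4, -63.2, 95.2]
tcp_rot: [[-0.983, -0.186, 0.0], [-0.186, 0.983, 0.0], [-0.0, 0.0, -1.0]]
contact_force: [-0.3, 0.2, 0.1]
finger_gap: 0.1
grasp_force: 0.0
```

>>> {"api": "jog_arm", "payload": {
  "steps": [0, 0, 0.004, 0, 0, 0, 0, 0, 0.008, 0, 0, 0, 0, 0, 0.012, 0, 0, 0, 0, 0, 0.012, 0, 0, 0]
}}

```text
clock: 13.27
tcp_pos: [599.5, -63.2, 94.0]
tcp_rot: [[-0.983, -0.186, 0.001], [-0.186, 0.983, -0.0], [-0.001, -0.001, -1.0]]
contact_force: [-2.7, -0.1, 10.6]
finger_gap: 0.1
grasp_force: 5.4
```

The lid is hard against its stop at z 94.0. Retreat up and check.

>>> {"api": "jog_arm", "payload": {
  "steps": [0, 0, -0.04, 0, 0, 0, 0, 0, -0.15, 0, 0, 0, 0, 0, -0.3, 0, 0, 0, 0.1, 0, -0.45, 0, 0, 0, 0.2, 0, -0.6, 0, 0, 0, 0.35, 0, -0.65, 0, 0, 0, 0.5, 0, -0.65, 0, 0, 0, 0.6, 0, -0.65, 0, 0, 0]
}}

```text
clock: 13.93
tcp_pos: [449.8, -91.1, 256.8]
tcp_rot: [[-0.983, -0.186, 0.002], [-0.186, 0.983, -0.001], [-0.002, -0.001, -1.0]]
contact_force: [-0.4, -0.3, -0.0]
finger_gap: 0.0
grasp_force: 0.0
```

>>> {"api": "jog_arm", "payload": {
  "steps": [0.1, 0.15, 0, 0, 0, 0, 0.1, 0.3, 0, 0, 0, 0, 0.1, 0.45, 0, 0, 0, 0, 0.1, 0.6, 0, 0, 0, 0, 0.1, 0.75, 0, 0, 0, 0, 0.1, 0.9, 0, 0, 0, 0, 0.1, 1, 0, 0, 0, 0, 0.1, 1, 0, 0, 0, 0]
}}

```text
clock: 14.6
tcp_pos: [379.7, 153.6, 255.3]
tcp_rot: [[-0.982, -0.191, 0.0], [-0.191, 0.982, 0.002], [-0.001, 0.002, -1.0]]
contact_force: [-1.0, -0.5, 0.7]
finger_gap: 0.2
grasp_force: 0.0
```

```bash
python3 -c "
from h import *
go()
a=snapshot('top')['image'][140:300,200:400,::-1]
e=snapshot('scene')['image'][100:320,100:400,::-1]
cv2.imwrite('pics/t3.png',cv2.convertScaleAbs(np.hstack([cv2.resize(a,(400,400)),cv2.resize(e,(400,400))]),alpha=1.5))"
```

```text
t 14.6 chest [-178.4  194.1  255.3] F [-1.  -0.5  0.7] turn [0.0003 0.0001 0.0009]
```

View pics/t3.png

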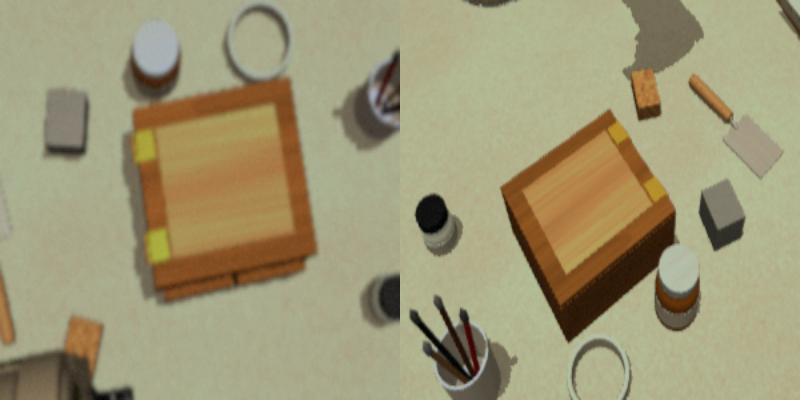

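The lid is shut, both drawer fronts sit evenly at home (158-305,265-295 in the left half), and nothing else has moved.

```bash
python3 -c "
from station import robot
print(robot.hand_in())"
```

```text
the job is handed in; nothing more can be done
None
```

Both drawers are pushed fully home and the lid is shut without slamming; nothing else on the table moved as far as the pictures show, and I handed the job in at about 15 s (no verdict came back).

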